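Close the walnut jar and hold its lid down for clipping

TASK

Drop the two stray walnuts into the glass jar with the walnuts and the stray cork into the tumbler with the corks. Then set the glass lid straight in the mouth of the walnut jar, on its rubber ring, and keep it pressed down by the fingers with a steady push of about 10 N, never leaning on it hard, so that I can fasten it with the steel clips: finish while still holding it down, and do not let go. Keep jar and tumbler upright and leave the clips, mug and mandarin where they are.

Things in the scene. Friction and masses are not known exactly. Their poses are not given: they have to be found in the camera images.
- nut_jar: round clear-glass preserving jar, open, 86 mm in diameter (91 at the lip), glass rim at 115 mm, partly filled with walnuts (top of the heap 30 to 45 mm up); loose, about 0.65 kg. Origin: centre of its underside; z up
- nut_jar_mouth (a point): centre of the walnut jar's mouth, level with the top of its red-brown rubber ring, 120 mm above the underside. Mouth 75 mm wide inside. The ring (75 to 86 mm in diameter, 5 mm thick, small tab) lies on the glass rim and gives 0.25 mm per newton up to 4.2 mm, then it is hard
- lid: glass lid lying knob up on the worktop, loose, 0.13 to 0.2 kg, 86 mm wide, 38.5 mm high overall. Plug below: 69 mm wide (63 at its chamfered foot), 7 mm deep, 3 mm to spare all round in the jar's mouth; above it a flange 86 mm wide, 7.5 mm thick, whose underside, 7 mm above the foot, lands on the rubber ring; a round knob on top. Origin: centre of the plug's foot; z up to the knob
- lid_knob (a point): middle of the lid's knob, on its axis, 29 mm above the plug's foot; the knob is 30 mm in diameter from 23 to 35 mm above the foot, with a narrower neck below
- tumbler: teal plastic tumbler, open, 80 mm in diameter at the top and 112 mm high, with wine corks in it (top of the heap 50 mm up); loose, about 0.2 kg. Origin: centre of its underside; z up
- tumbler_mouth (a point): centre of the tumbler's mouth, 112 mm above its underside; about 72 mm wide inside
- walnut_a: walnut in its shell, 38 mm long (along its x) and 33 mm thick, loose on the worktop, 14 g. Origin: its centre
- walnut_b: a second walnut, the same size. Origin: its centre
- cork: wine cork standing on end, 24 mm in diameter and 45 mm tall, loose, 12 g. Origin: its centre; z along it
- clip_a: bent spring-steel lid clip, 28 x 14 x 21 mm, to be left alone. Origin: underside, at its middle
- clip_b: a second such clip, to be left alone
- mug: blue-grey mug, 96 mm high, to be left alone. Origin: centre of its underside
- mandarin: loose mandarin, 61 mm across, to be left alone. Origin: centre of its underside
Not all that is in view belongs to the job. What is shaped like the cork but yellow is not meant.

How it is judged (in metres and radians):
On the way:
1. both stray walnuts are in the walnut jar and the stray cork is in the tumbler, let go (horizontal distance between each of walnut_a, walnut_b and nut_jar below 0.037 m and z of walnut_a in the frame of nut_jar between 0.03 and 0.112 m and z of walnut_b in the frame of nut_jar between 0.03 and 0.112 m and horizontal distance between cork and tumbler below 0.036 m and z of cork in the frame of tumbler between 0.03 and 0.105 m and contact force between the fingers and walnut_a below 0.1 N and contact force between the fingers and walnut_b below 0.1 N and contact force between the fingers and cork below 0.1 N), for 0.2 s.
At the end, for the whole second after the job is handed in: Both walnuts in the jar, the cork in the tumbler, both vessels upright; the lid at rest in the mouth of the jar, centred within 6 mm, straight within 3.4 degrees, flange on the rubber ring; through the last second the fingers keep it pressed on the ring with 6 to 15 N (its weight included) (horizontal distance between each of walnut_a, walnut_b and nut_jar below 0.037 m and z of walnut_a in the frame of nut_jar between 0.03 and 0.112 m and z of walnut_b in the frame of nut_jar between 0.03 and 0.112 m and horizontal distance between cork and tumbler below 0.036 m and z of cork in the frame of tumbler between 0.03 and 0.105 m and horizontal distance between lid and nut_jar_mouth below 0.006 m and z of lid in the frame of nut_jar below 0.113 m and angle between the z axis of lid and the z axis of nut_jar, either way round below 0.06 rad and angle between nut_jar's own z axis and vertical below 0.06 rad and contact force between lid and nut_jar between 6 and 15 N and contact force between the fingers and lid above 2 N and linear speed of lid below 0.01 m/s and angle between tumbler's own z axis and vertical below 0.1 rad); the arm keeps its last pose, push and grip.
It fails at once if the lid is pressed or dropped on the jar with more than 30 N (contact force between lid and nut_jar above 30 N).
It fails at once if the jar or the tumbler is tipped by more than 20 degrees (angle between any of nut_jar, tumbler's own z axis and vertical above 0.35 rad).
It fails at once if a clip, the mug or the mandarin is moved by more than 30 mm (distance of any of clip_a, clip_b, mug, mandarin from where it was at the start of the episode above 0.03 m).
It also fails if it takes over 70 s, if anything falls off the work surface, if the arm or the gripper's body presses on something with over 40 N, if the wrist force passes 120 N, or if a joint passes its speed limit or range.

ROBOT

A 7-joint arm with a two-finger parallel gripper is mounted at the origin on the work surface; the furniture and walls round the work are solid. World frame = base frame: x ahead of the robot, y to its left, z up, the work surface at z = 0. Lengths are in mm, angles in rad, forces in N, time in s.
With the tool pointing down it reaches from about 350 to 900 mm from the base axis. Payload 7.2 kg.
Tool frame: the origin (TCP) lies at the very end of the fingers, on their centre line; the grasp point (between the pads) lies 19 mm behind it; z points along the fingers, y is the line along which they close (so a half turn about z gives the same grasp; the last joint's range is limited). The gripper opens to 88 mm and grips with 3 to 60 N. Pads are 20 mm wide; open, the fingers measure 115 mm over their backs; the gripper's body (75 mm by 178 mm) begins 61 mm behind the grasp point.
Start: joints at [1.096, 0.411, -0.013, 1.596, 0.006, 1.134, -0.082], TCP at [247.284, -574.003, 222.653] pointing down, gripper open.
Joint ranges: [-2.95, 2.95], [-0.29, 1.99], [-1.47, 1.44], [0.14, 2.54], [-1.03, 4.17], [0.13, 1.85], [-2.86, 2.86]. Speed limits (rad/s): [2.39, 2.39, 3.01, 3.01, 3.14, 3.14, 3.14].

INTERFACE

Orientations are given as a unit quaternion [w, x, y, z].
In Python, from plant import * gives the robot as it stands.
- The arm moves only by the tool jog_arm, never from a script. Its argument "increments" is a list of rows, each a list of 2 entries, a list of its own where there are three numbers: the shift along the tool's x, y, z in mm, then the turn, a rotation vector about the tool's x, y, z in degrees. A call has 1 to 5 rows; each row is the pose to reach, as a shift and turn from the pose commanded when the call began, along the tool's axes at that moment; what a row does not reach only later rows make up. A row lasts 1/12 s, in which the tool goes at most 41.7 mm and 7.16 degrees, less where a joint would pass 70% of its speed; a pose out of reach is approached as far as the arm can. A call with a gripper value outside its range is refused whole. "fingers" is the closure in counts, from 0 (fully open) to 255 (shut), set as the call begins (left out, the last holds). The fingers move at their own pace and stop on an object; "newtons" is the grip in N (left out, the last holds). Time passes only in rows, so rows that repeat a pose let the fingers close. It gives the time, the measured TCP pose, the force, the opening and the grip force at its end, in the units of the state.
- sense(): the state, without advancing time (a new reading comes with each control period).
- snapshot(name): name is "side" or "top" or "wrist"; returns a dict with "frame" (400x640x3 uint8, blue, green, red), "vfov" (degrees; the focal length in pixels is half the picture's height over the tangent of half this angle, whatever the lens; pixels are square), "cx", "cy" (the principal point, pixels), "position" and "rotation" of the camera in the world; the wrist camera has in their place "mount" (4x4, takes a point from camera to tool coordinates, whose origin is the TCP and whose axes are the flange's). Camera axes: x right, y down, z forward; pixel columns grow to the right and rows downward; lengths in mm; the calibration is good to about 2 mm. The wrist camera is an equidistant fisheye: a pixel r from the principal point sees the ray r / f radians off the axis. A picture is of the moment at which its call begins: read the wrist's pose just before it. There is no depth.
- finish_job(): hands the job in; it is judged then, once.
The state is a dict: "clock": time; "qpos": joint angles; "qvel": joint speeds; "joint_torque": joint torques, N m; "ee_pos": TCP position; "orientation": TCP orientation; "ft_force": force on the tool from outside, world axes, zero at the start; "wrist_torque": the same for the moment, N m; "gripper_width": opening from 0.0 (shut) to 1.0 (fully open); "gripper_force": force on a finger pad.
Only numpy, scipy, OpenCV 4.12 (cv2) and the standard library are available. Lean on these libraries where they do the work, as an engineer would, in place of code of your own. Each camera call takes 0.05 s, during which the arm holds its last target. There are 200 camera calls.

## Working session

There is one attempt and no reset: what is moved stays moved. The work goes in short steps, Python scripts to look and compute and a tool call to move; the robot and the scene stay as the last step left them, time stands still between calls to the robot, and variables do not carry over. Pictures are saved under pics/ and viewed, at most 10 in all, crops included, and the job is handed in when it is done.

Besides the shell and the picture viewer there is one more tool, called after "Request:" as name(argument=value, ...) on one line, values as JSON. jog_arm: Moves the arm, as the interface text tells. Its arguments: {"type":"object","properties":{"increments":{"type":"array","items":{"type":"array"}},"fingers":{"type":"number"},"newtons":{"type":"number"}},"required":["increments"]}

```bash
mkdir -p pics; ls; python3 - <<'E'
from plant import *
import cv2
s=sense();print(s)
for n in("side","top"):
    d=snapshot(n);cv2.imwrite(f"pics/{n}0.png",d["frame"])
    print(n,{k:v for k,v in d.items() if k!="frame"})
E
```

```text
pics
{'clock': 0.0, 'qpos': array([ 1.09578195,  0.41188136, -0.01272134,  1.59705334,  0.00559219,
        1.13427654, -0.08220869]), 'qvel': array([ 0.00050652,  0.00159163, -0.0011449 ,  0.00013463,  0.00111965,
       -0.00084044,  0.00167175]), 'joint_torque': array([ 6.77341677e-05, -5.87956631e+01,  6.41809143e-01, -2.91081512e+01,
       -5.37268608e-02,  1.83104683e-02,  1.44176797e-04]), 'ee_pos': array([ 247.07189427, -573.54009795,  221.81676856]), 'orientation': array([-7.63379492e-04,  9.79381536e-01,  2.02017774e-01, -2.09256534e-04]), 'ft_force': array([-0.69764483, -0.3735914 , -0.117351  ]), 'wrist_torque': array([ 0.03213861,  0.0136863 , -0.00062212]), 'gripper_force': 0.0, 'gripper_width': 1.002385584313836}
side {'vfov': 52.48959677195829, 'cx': 316.9407682050095, 'cy': 205.65919888577577, 'position': array([ 423.20772893, -878.95452325,  635.77850396]), 'rotation': array([-0.49503855,  0.86584814, -0.06256697,  0.0364582 ])}
top {'vfov': 57.06426035757213, 'cx': 311.8838454139734, 'cy': 196.1141757648447, 'position': array([ 341.23180148,   66.8590647 , 1099.856538  ]), 'rotation': array([ 0.07596438, -0.65523368,  0.7468828 , -0.08404953])}
```

View pics/top0.png

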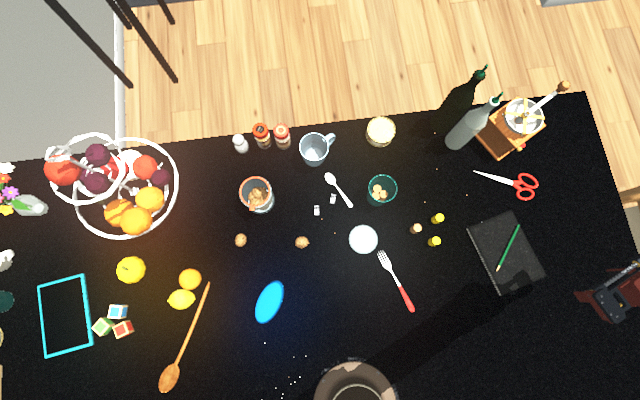

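View pics/side0.png

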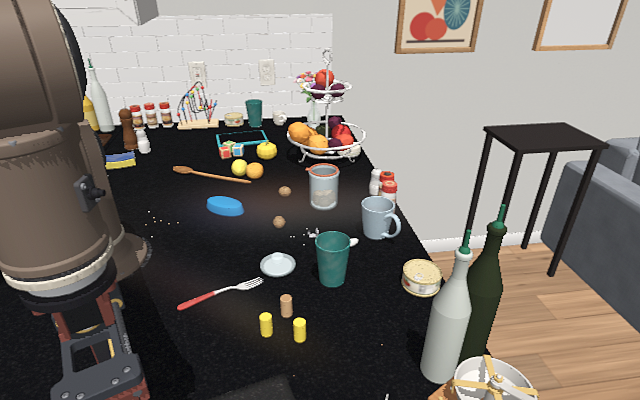

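Top view: the jar is at (256,195), walnuts at (240,240) and (302,242), lid at (363,239), tumbler at (382,189). There are three cork shapes: (417,228) is brown, (439,218) and (435,241) are yellow. The brown one fits the description, and I'll check it in enlarged crops.

```bash
python3 - <<'E'
import cv2
a=cv2.imread("pics/top0.png")[125:275,228:448]
cv2.imwrite("pics/c1.png",cv2.resize(a,None,fx=3.6,fy=3.6,interpolation=cv2.INTER_CUBIC))
a=cv2.imread("pics/side0.png")[155:350,225:425]
cv2.imwrite("pics/c2.png",cv2.resize(a,None,fx=3,fy=3,interpolation=cv2.INTER_CUBIC))
E
```

```text
(no output)
```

View pics/c1.png

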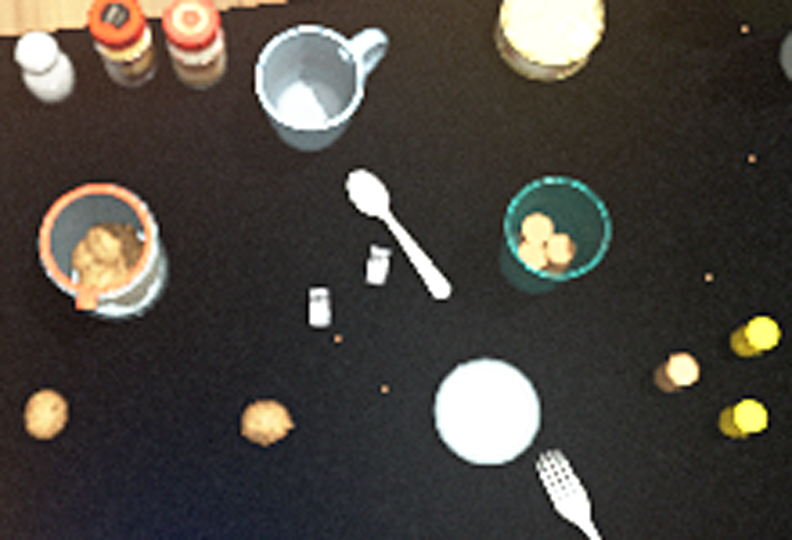

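View pics/c2.png

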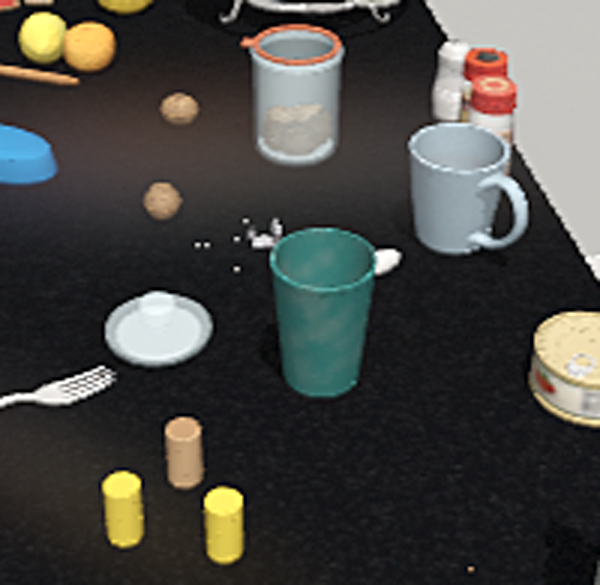

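```bash
cat > h.py <<'E'
import numpy as np, cv2
from plant import *
from scipy.spatial.transform import Rotation as R
def q2R(q): return R.from_quat([q[1],q[2],q[3],q[0]])
CAL={"side":(52.48959677,316.94077,205.6592,[423.20772893,-878.95452325,635.77850396],[-0.49503855,0.86584814,-0.06256697,0.0364582]),
"top":(57.06426036,311.883845,196.114176,[341.23180148,66.8590647,1099.856538],[0.07596438,-0.65523368,0.7468828,-0.08404953])}
def onplane(cam,u,v,z):
    f,cx,cy,p,q=CAL[cam]; f=200/np.tan(np.radians(f/2)); p=np.array(p)
    d=q2R(q).apply([(u-cx)/f,(v-cy)/f,1]); return p+d*(z-p[2])/d[2]
def delta(goal,yaw,s=None):
    """shift along tool axes and turn about tool z (deg) to world goal; yaw = world angle of the tool y axis, mod 180"""
    s=s or sense(); r=q2R(s["orientation"])
    y=r.apply([0,1,0]); a=np.degrees(np.arctan2(y[1],y[0]))
    t=-((yaw-a+90)%180-90)
    print("pos",s["ee_pos"].round(1),"clock",round(s["clock"],2),"shift",r.inv().apply(np.array(goal)-s["ee_pos"]).round(1),"turn z",round(t,1),"y axis at",round(a,1),"F",s["ft_force"].round(2),"q7",s["qpos"][6].round(2))
E
python3 - <<'E'
from h import *
T=lambda u,v:((u+.5)/3.6-.5+228,(v+.5)/3.6-.5+125)
S=lambda u,v:((u+.5)/3-.5+225,(v+.5)/3-.5+155)
for n,t,s,z in[("jar",(99.5,244.5),(293,45),119),("tumbler",(557.5,229),(322,260),112),("lid",(487,411.5),(159,331),11),("wa",(45,414),(180,108),16.5),("wb",(266,422),(162,200),16.5),("cork",(683,370),(183,424),45),("clipa",(319,307),(263,240),18),("clipb",(377,265),(278,228),18),("mug",(310,75),(458,147),96),("Y1",(763,333),(122,480),45),("Y2",(750,416),(224,495),45)]:
    print(n,onplane("top",*T(*t),z).round(1),onplane("side",*S(*s),z).round(1))
r=q2R(sense()["orientation"]);print(r.as_matrix().round(2))
f,cx,cy,p,q=CAL["top"];print(q2R(q).as_matrix().round(2))
d=snapshot("wrist");print({k:v for k,v in d.items() if k!="frame"})
E
```

```text
jar [596.6 193.4 119. ] [596.7 195.2 119. ]
tumbler [ 564.6 -156.2  112. ] [ 562.9 -157.3  112. ]
lid [442.5 -94.9  11. ] [441.7 -96.5  11. ]
wa [487.  264.4  16.5] [487.1 270.8  16.5]
wb [457.   86.   16.5] [456.3  91.2  16.5]
cork [ 451.8 -250.8   45. ] [ 450.8 -243.6   45. ]
clipa [545.8  30.5  18. ] [541.2   9.9  18. ]
clipb [574.9 -22.3  18. ] [557.3  26.9  18. ]
mug [720.   15.2  96. ] [716.  16.  96.]
Y1 [ 472.9 -320.5   45. ] [ 407.  -290.4   45. ]
Y2 [ 408.7 -296.4   45. ] [ 471.9 -313.1   45. ]
[[ 0.92  0.4  -0.  ]
 [ 0.4  -0.92  0.  ]
 [-0.   -0.   -1.  ]]
[[-0.13 -0.97  0.22]
 [-0.99  0.13 -0.03]
 [-0.   -0.23 -0.97]]
{'vfov': 65.70646984690485, 'cx': 318.49662560399196, 'cy': 198.29273865824837, 'mount': array([[ 8.40160181e-04, -9.68435279e-01, -2.49263726e-01,
         6.81439614e+01],
       [ 9.99999609e-01,  7.44797316e-04,  4.76891918e-04,
         1.22755628e+00],
       [-2.76188003e-04, -2.49264029e-01,  9.68435526e-01,
        -1.61607741e+02],
       [ 0.00000000e+00,  0.00000000e+00,  0.00000000e+00,
         1.00000000e+00]])}
```

Crop 1 has the jar ring at (99,244), lid at (487,411), tumbler rim at (557,229) and the brown cork at (683,370), with yellow ones at (763,333) and (750,416). Crop 2 agrees: only one cork is brown, so that is the one meant. The two cameras match on positions, so I'll go to the cork.

Request:
jog_arm(increments=[[[158, -108, 0], [0, 0, 23.3]], [[158, -108, 0], [0, 0, 23.3]], [[158, -108, 0], [0, 0, 23.3]], [[158, -108, 0], [0, 0, 23.3]], [[158, -108, 0], [0, 0, 23.3]]], fingers=0, newtons=15)

```text
clock: 0.57
ee_pos: [351.8, -408.4, 222.5]
orientation: [-0.001, 1.0, 0.0, 0.0]
ft_force: [0.9, 0.8, -0.3]
gripper_width: 1.0
gripper_force: 0.0
```

Request:
jog_arm(increments=[[[102, -163, 0], [0, 0, 0]], [[102, -163, 0], [0, 0, 0]], [[102, -163, 0], [0, 0, 0]], [[102, -163, 0], [0, 0, 0]], [[102, -163, 0], [0, 0, 0]]])

```text
clock: 0.98
ee_pos: [453.6, -244.8, 222.7]
orientation: [-0.001, 1.0, 0.002, 0.0]
ft_force: [1.0, 0.7, -0.5]
gripper_width: 0.997
gripper_force: 0.0
```

Request:
jog_arm(increments=[[[0, 0, 100], [0, 0, 0]], [[0, 0, 100], [0, 0, 0]], [[0, 0, 100], [0, 0, 0]], [[0, 0, 100], [0, 0, 0]], [[0, 0, 100], [0, 0, 0]]])

```text
clock: 1.4
ee_pos: [451.2, -249.0, 122.2]
orientation: [-0.0, 1.0, 0.0, -0.001]
ft_force: [0.4, 0.2, -0.3]
gripper_width: 1.003
gripper_force: 0.0
```

```bash
python3 - <<'E'
from h import *
s=sense();print(s["orientation"],s["qpos"]);delta([451.5,-249,4],90)
d=snapshot("wrist");cv2.imwrite("pics/w1.png",d["frame"])
E
```

```text
[-4.77168642e-04  9.99999428e-01  1.00730061e-04 -9.51678165e-04] [ 0.51367063  0.34857742 -0.12702096  1.96048293  0.05803787  0.83808484
 -1.21531759]
pos [ 451.2 -249.   122.2] clock 1.4 shift [5.000e-01 1.000e-01 1.182e+02] turn z 0.0 y axis at -90.0 F [ 0.35  0.16 -0.28] q7 -1.22
```

View pics/w1.png

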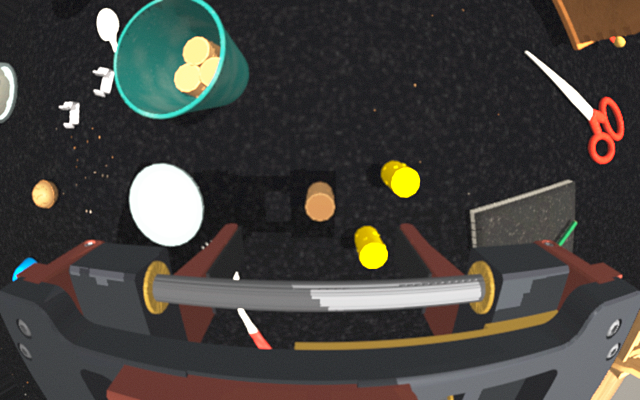

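The wrist view shows the brown cork top at (320,207), with yellow ones at (404,181) and (371,254), well off the fingers' line. I'll check this numerically.

```bash
cat >> h.py <<'E'
M=np.array([[8.40160181e-04,-9.68435279e-01,-2.49263726e-01,68.1439614],[9.99999609e-01,7.44797316e-04,4.76891918e-04,1.22755628],[-2.76188003e-04,-2.49264029e-01,9.68435526e-01,-161.607741],[0,0,0,1]])
def wrist(u,v,z,s):
    f=200/np.tan(np.radians(65.70646985/2)); a,b=u-318.4966,v-198.2927; rr=np.hypot(a,b); th=rr/f
    d=np.array([a/rr*np.sin(th),b/rr*np.sin(th),np.cos(th)])
    r=q2R(s["orientation"]); p=s["ee_pos"]+r.apply(M[:3,3]); d=r.apply(M[:3,:3]@d); return p+d*(z-p[2])/d[2]
E
python3 - <<'E'
from h import *
s=sense()
for n,u,v,z in[("cork",320,207,45),("y1",404,181,45),("y2",372,254,45),("lid",166.5,205,11),("wb",44,194,16.5),("tum",167,57,112)]:print(n,wrist(u,v,z,s).round(1))
E
```

```text
cork [ 451.3 -252.2   45. ]
y1 [ 473.  -320.2   45. ]
y2 [ 409.2 -296.9   45. ]
lid [442.8 -98.8  11. ]
wb [456.4  87.   16.5]
tum [ 563.  -160.1  112. ]
```

Request:
jog_arm(increments=[[[0, 1, 40], [0, 0, 0]], [[0, 1, 80], [0, 0, 0]], [[0, 1, 105], [0, 0, 0]], [[0, 1, 116], [0, 0, 0]], [[0, 1, 116], [0, 0, 0]]])

```text
clock: 1.87
ee_pos: [451.4, -250.3, 6.0]
orientation: [-0.0, 1.0, -0.0, -0.001]
ft_force: [0.2, 0.5, 0.7]
gripper_width: 1.0
gripper_force: 0.0
```

Request:
jog_arm(increments=[[[0, 0, 0], [0, 0, 0]], [[0, 0, 0], [0, 0, 0]], [[0, 0, 0], [0, 0, 0]], [[0, 0, 0], [0, 0, 0]], [[0, 0, 0], [0, 0, 0]]], fingers=255, newtons=12)

```text
clock: 2.28
ee_pos: [452.3, -250.7, 7.8]
orientation: [0.0, 1.0, 0.0, 0.001]
ft_force: [0.2, -0.6, -0.4]
gripper_width: 0.657
gripper_force: 0.0
```

Request:
jog_arm(increments=[[[0, 0, 0], [0, 0, 0]], [[0, 0, 0], [0, 0, 0]], [[0, 0, 0], [0, 0, 0]], [[0, 0, 0], [0, 0, 0]], [[0, 0, 0], [0, 0, 0]]])

```text
clock: 2.7
ee_pos: [451.6, -250.3, 6.6]
orientation: [-0.0, 1.0, 0.0, -0.0]
ft_force: [0.5, 0.8, 0.7]
gripper_width: 0.283
gripper_force: 0.0
```

Request:
jog_arm(increments=[[[0, 0, 0], [0, 0, 0]], [[0, 0, 0], [0, 0, 0]], [[0, 0, 0], [0, 0, 0]]])

```text
clock: 2.95
ee_pos: [451.6, -250.2, 6.6]
orientation: [-0.0, 1.0, 0.0, -0.0]
ft_force: [0.9, 0.0, 0.2]
gripper_width: 0.271
gripper_force: 12.0
```

Request:
jog_arm(increments=[[[0, 0, -20], [0, 0, 0]], [[0, 0, -60], [0, 0, 0]], [[0, 0, -100], [0, 0, 0]], [[0, 0, -130], [0, 0, 0]], [[0, 0, -130], [0, 0, 0]]])

```text
clock: 3.37
ee_pos: [454.8, -251.8, 142.7]
orientation: [0.002, 1.0, -0.0, 0.004]
ft_force: [0.7, -0.3, -1.0]
gripper_width: 0.271
gripper_force: 12.0
```

Request:
jog_arm(increments=[[[28, -23, 0], [0, 0, 0]], [[56, -46, 0], [0, 0, 0]], [[84, -69, 0], [0, 0, 0]], [[112, -93, 0], [0, 0, 0]], [[112, -93, 0], [0, 0, 0]]])

```text
clock: 3.78
ee_pos: [568.6, -150.0, 136.3]
orientation: [-0.002, 1.0, 0.004, 0.002]
ft_force: [-0.4, 0.6, -0.1]
gripper_width: 0.272
gripper_force: 12.0
```

Request:
jog_arm(increments=[[[0, 0, 8], [0, 0, 0]], [[0, 0, 14], [0, 0, 0]], [[0, 0, 14], [0, 0, 0]], [[0, 0, 14], [0, 0, 0]]])

```text
clock: 4.12
ee_pos: [562.0, -158.7, 121.7]
orientation: [0.0, 1.0, -0.001, -0.001]
ft_force: [0.7, 0.2, -0.1]
gripper_width: 0.267
gripper_force: 12.0
```

Request:
jog_arm(increments=[[[0, 0, 0], [0, 0, 0]], [[0, 0, 0], [0, 0, 0]], [[0, 0, 0], [0, 0, 0]], [[0, 0, 0], [0, 0, 0]], [[0, 0, 0], [0, 0, 0]]], fingers=0)

```text
clock: 4.53
ee_pos: [563.7, -157.4, 122.9]
orientation: [0.0, 1.0, -0.0, 0.0]
ft_force: [-0.7, 0.7, -0.1]
gripper_width: 0.618
gripper_force: 0.0
```

Request:
jog_arm(increments=[[[0, 0, -10], [0, 0, 0]], [[0, 0, -30], [0, 0, 0]], [[-7, -40, -30], [0, 0, 0]], [[-14, -80, -30], [0, 0, 0]], [[-21, -120, -30], [0, 0, 0]]])

```text
clock: 4.95
ee_pos: [542.7, -36.5, 153.9]
orientation: [0.0, 1.0, -0.001, 0.001]
ft_force: [0.1, 0.5, 0.5]
gripper_width: 0.98
gripper_force: 0.0
```

Request:
jog_arm(increments=[[[-27, -150, 0], [0, 0, 0]], [[-27, -150, 0], [0, 0, 0]], [[-27, -150, 0], [0, 0, 0]], [[-27, -150, 0], [0, 0, 0]], [[-27, -150, 0], [0, 0, 0]]])

```text
clock: 5.37
ee_pos: [514.2, 120.2, 153.9]
orientation: [-0.002, 1.0, 0.005, 0.0]
ft_force: [0.1, -0.3, -0.5]
gripper_width: 1.001
gripper_force: 0.0
```

Request:
jog_arm(increments=[[[-28, -153, 30], [0, 0, 0]], [[-28, -153, 30], [0, 0, 0]], [[-28, -153, 30], [0, 0, 0]], [[-28, -153, 30], [0, 0, 0]], [[-28, -153, 30], [0, 0, 0]]])

```text
clock: 5.78
ee_pos: [484.8, 273.2, 122.5]
orientation: [-0.002, 1.0, 0.004, -0.001]
ft_force: [0.0, 0.4, -0.6]
gripper_width: 1.0
gripper_force: 0.0
```

```bash
python3 - <<'E'
from h import *
s=sense()
delta([487,265.5,3],90,s)
print(s["qpos"].round(2))
w=snapshot("wrist")["frame"];cv2.imwrite("pics/w2.png",w)
t=snapshot("top")["frame"];cv2.imwrite("pics/t2.png",t)
c=cv2.resize(t[150:275,225:445],(640,364),interpolation=cv2.INTER_CUBIC)
cv2.imwrite("pics/w2c.png",np.vstack([w[:230],c]))
E
```

```text
pos [484.8 273.2 122.5] clock 5.78 shift [  2.3   8.2 119.5] turn z 0.5 y axis at -89.5 F [ 0.02  0.45 -0.63] q7 -2.3
[-0.36  0.42 -0.31  1.86  0.16  0.88 -2.3 ]
```

View pics/w2c.png

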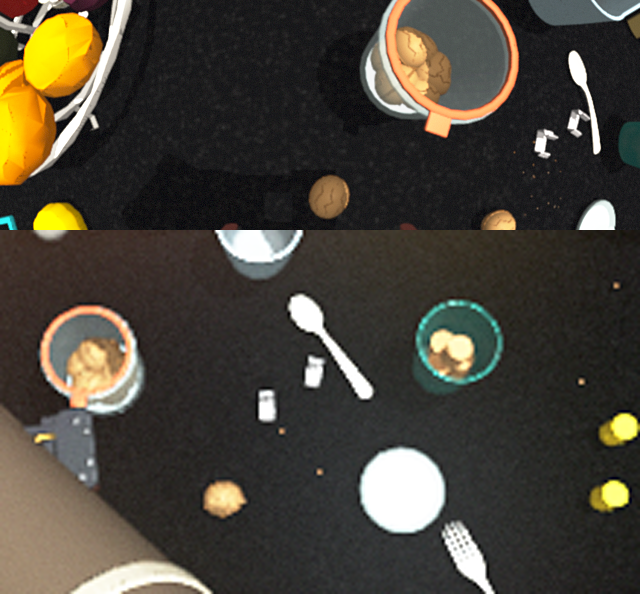

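The stray cork's spot is empty and the tumbler holds an extra cork. The wrist view shows walnut A at (329,197), jar ring at (452,58) and walnut B at (498,222, partly cut off).

```bash
python3 - <<'E'
from h import *
s=sense()
print(wrist(329,197,16.5,s),wrist(452,58,119,s)); delta([487,265.5,3],90,s)
E
```

```text
[487.57588891 256.02361977  16.5       ] [594.36293545 190.92334703 119.        ]
pos [487.2 266.8 122.8] clock 5.88 shift [ -0.2   1.3 119.8] turn z 0.2 y axis at -89.8 F [ 0.81 -0.4  -0.37] q7 -2.3
```

Request:
jog_arm(increments=[[[0, 2, 40], [0, 0, 0]], [[0, 2, 80], [0, 0, 0]], [[0, 2, 105], [0, 0, 0]], [[0, 2, 118], [0, 0, 0]], [[0, 2, 118], [0, 0, 0]]])

```text
clock: 6.3
ee_pos: [487.4, 260.6, 2.5]
orientation: [0.002, 1.0, -0.001, -0.001]
ft_force: [-1.3, -0.5, 0.9]
gripper_width: 1.002
gripper_force: 0.0
```

Request:
jog_arm(increments=[[[0, 0, 0], [0, 0, 0]], [[0, 0, 0], [0, 0, 0]], [[0, 0, 0], [0, 0, 0]], [[0, 0, 0], [0, 0, 0]], [[0, 0, 0], [0, 0, 0]]], fingers=255, newtons=12)

```text
clock: 6.72
ee_pos: [488.2, 263.8, 5.7]
orientation: [-0.0, 1.0, -0.0, 0.001]
ft_force: [0.8, 0.1, 0.2]
gripper_width: 0.657
gripper_force: 0.0
```

Request:
jog_arm(increments=[[[0, 0, 0], [0, 0, 0]], [[0, 0, 0], [0, 0, 0]], [[0, 0, 0], [0, 0, 0]], [[0, 0, 0], [0, 0, 0]], [[0, 0, 0], [0, 0, 0]]])

```text
clock: 7.13
ee_pos: [487.5, 263.8, 4.6]
orientation: [0.0, 1.0, 0.0, -0.0]
ft_force: [0.4, -0.5, 0.5]
gripper_width: 0.361
gripper_force: 12.0
```

Request:
jog_arm(increments=[[[0, 0, -20], [0, 0, 0]], [[0, 0, -60], [0, 0, 0]], [[0, 0, -100], [0, 0, 0]], [[0, 0, -135], [0, 0, 0]], [[0, 0, -135], [0, 0, 0]]])

```text
clock: 7.55
ee_pos: [490.7, 266.0, 146.6]
orientation: [-0.003, 1.0, 0.0, 0.005]
ft_force: [1.0, 0.1, -0.1]
gripper_width: 0.37
gripper_force: 12.0
```

Request:
jog_arm(increments=[[[27, 18, 0], [0, 0, 0]], [[54, 36, 0], [0, 0, 0]], [[82, 54, 0], [0, 0, 0]], [[108, 71, 0], [0, 0, 0]], [[108, 71, 0], [0, 0, 0]]])

```text
clock: 7.97
ee_pos: [600.5, 186.7, 139.0]
orientation: [0.001, 1.0, -0.004, 0.001]
ft_force: [-0.8, -0.9, 0.0]
gripper_width: 0.369
gripper_force: 12.0
```

Request:
jog_arm(increments=[[[0, 0, 5], [0, 0, 0]], [[0, 0, 11], [0, 0, 0]], [[0, 0, 11], [0, 0, 0]], [[0, 0, 11], [0, 0, 0]], [[0, 0, 11], [0, 0, 0]]])

```text
clock: 8.38
ee_pos: [594.8, 193.7, 128.6]
orientation: [-0.0, 1.0, 0.001, -0.0]
ft_force: [-0.3, -0.5, -0.0]
gripper_width: 0.367
gripper_force: 12.0
```

Request:
jog_arm(increments=[[[0, 0, 0], [0, 0, 0]], [[0, 0, 0], [0, 0, 0]], [[0, 0, 0], [0, 0, 0]], [[0, 0, 0], [0, 0, 0]], [[0, 0, 0], [0, 0, 0]]], fingers=0)

```text
clock: 8.8
ee_pos: [595.6, 192.8, 128.8]
orientation: [-0.0, 1.0, 0.0, 0.0]
ft_force: [-0.3, 0.4, 0.7]
gripper_width: 0.708
gripper_force: 0.0
```

Request:
jog_arm(increments=[[[0, 0, -10], [0, 0, -5]], [[0, 0, -30], [0, 0, -10]], [[-35, 22, -30], [0, 0, -17]], [[-70, 44, -30], [0, 0, -24]], [[-105, 66, -30], [0, 0, -31]]])

```text
clock: 9.22
ee_pos: [489.4, 126.2, 158.5]
orientation: [0.0, 0.963, 0.27, 0.0]
ft_force: [0.8, -0.6, 0.9]
gripper_width: 0.998
gripper_force: 0.0
```

```bash
python3 - <<'E'
from h import *
s=sense();print(s["qpos"].round(2))
delta([457,87,100],0,s)
E
```

```text
[-0.    0.31 -0.42  1.93  0.16  0.93 -1.52]
pos [489.4 126.2 158.5] clock 9.22 shift [-48.1  16.6  58.5] turn z -58.6 y axis at -58.6 F [ 0.82 -0.64  0.91] q7 -1.52
```

Request:
jog_arm(increments=[[[-24, 8, 10], [0, 0, -7]], [[-48, 16, 20], [0, 0, -14]], [[-48, 16, 30], [0, 0, -21]], [[-48, 16, 30], [0, 0, -28]], [[-48, 16, 30], [0, 0, -35]]])

```text
clock: 9.63
ee_pos: [457.3, 87.6, 128.5]
orientation: [0.0, 0.837, 0.547, -0.0]
ft_force: [0.5, 0.7, 0.3]
gripper_width: 1.003
gripper_force: 0.0
```

Request:
jog_arm(increments=[[[0, 0, 0], [0, 0, -7]], [[0, 0, 0], [0, 0, -14]], [[0, 0, 0], [0, 0, -20]], [[0, 0, 0], [0, 0, -24]], [[0, 0, 0], [0, 0, -24]]])

```text
clock: 10.05
ee_pos: [457.8, 88.2, 128.7]
orientation: [0.0, 0.706, 0.708, 0.0]
ft_force: [0.3, 0.6, 0.1]
gripper_width: 0.997
gripper_force: 0.0
```

Request:
jog_arm(increments=[[[0, 0, 0], [0, 0, 0]], [[0, 0, 0], [0, 0, 0]]])

```text
clock: 10.22
ee_pos: [457.8, 88.2, 128.7]
orientation: [0.0, 0.708, 0.706, 0.0]
ft_force: [-0.5, 0.7, 0.1]
gripper_width: 0.998
gripper_force: 0.0
```

```bash
python3 - <<'E'
from h import *
s=sense();print(s["qpos"].round(2))
delta([457,87,4],0,s)
w=snapshot("wrist")["frame"];cv2.imwrite("pics/w3.png",w)
E
```

```text
[ 0.22  0.32 -0.61  2.04  0.24  0.85 -0.53]
pos [457.8  88.2 128.7] clock 10.22 shift [ -1.2  -0.8 124.7] turn z -0.1 y axis at -0.1 F [-0.51  0.7   0.08] q7 -0.53
```

View pics/w3.png

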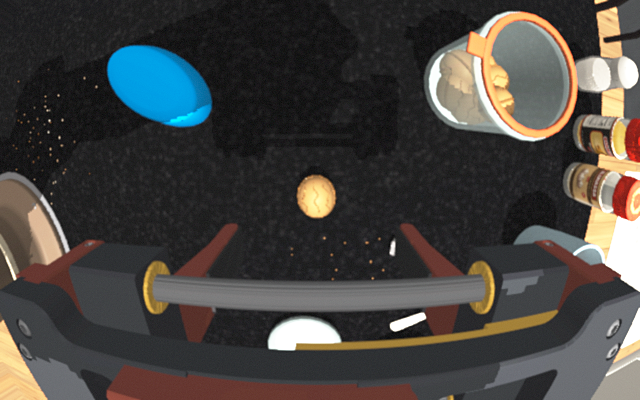

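The wrist view shows walnut B at (316,197), centred between the fingers, with the clips clear at (392,245) and (407,321). Lowering now.

Request:
jog_arm(increments=[[[-1, -1, 40], [0, 0, 0]], [[-1, -1, 80], [0, 0, 0]], [[-1, -1, 110], [0, 0, 0]], [[-1, -1, 124], [0, 0, 0]], [[-1, -1, 124], [0, 0, 0]]])

```text
clock: 10.68
ee_pos: [455.2, 87.1, 2.1]
orientation: [-0.001, 0.707, 0.707, -0.002]
ft_force: [-0.5, -0.7, 0.2]
gripper_width: 0.998
gripper_force: 0.0
```

Request:
jog_arm(increments=[[[0, 0, 0], [0, 0, 0]], [[0, 0, 0], [0, 0, 0]], [[0, 0, 0], [0, 0, 0]], [[0, 0, 0], [0, 0, 0]], [[0, 0, 0], [0, 0, 0]]], fingers=255, newtons=12)

```text
clock: 11.1
ee_pos: [457.2, 87.2, 5.3]
orientation: [0.0, 0.707, 0.707, 0.001]
ft_force: [-0.4, 0.1, -0.0]
gripper_width: 0.661
gripper_force: 0.0
```

Request:
jog_arm(increments=[[[0, 0, 0], [0, 0, 0]], [[0, 0, 0], [0, 0, 0]], [[0, 0, 0], [0, 0, 0]], [[0, 0, 0], [0, 0, 0]], [[0, 0, 0], [0, 0, 0]]])

```text
clock: 11.52
ee_pos: [456.7, 87.2, 4.7]
orientation: [0.0, 0.707, 0.707, -0.0]
ft_force: [-0.8, 0.3, 0.4]
gripper_width: 0.369
gripper_force: 12.0
```

Request:
jog_arm(increments=[[[0, 0, -20], [0, 0, 0]], [[0, 0, -60], [0, 0, 0]], [[0, 0, -100], [0, 0, 0]], [[0, 0, -135], [0, 0, 0]], [[0, 0, -135], [0, 0, 0]]])

```text
clock: 11.93
ee_pos: [459.9, 88.6, 145.6]
orientation: [0.003, 0.707, 0.707, 0.004]
ft_force: [1.5, -0.0, -0.9]
gripper_width: 0.365
gripper_force: 12.0
```

```bash
python3 - <<'E'
from h import *
delta([596,194,128],0)
E
```

```text
pos [459.9  88.6 145.6] clock 11.93 shift [105.3 135.9  18.9] turn z 0.0 y axis at 0.0 F [ 1.53 -0.02 -0.9 ] q7 -0.52
```

Request:
jog_arm(increments=[[[25, 32, 0], [0, 0, 0]], [[50, 65, 0], [0, 0, 0]], [[75, 97, 0], [0, 0, 0]], [[100, 130, 0], [0, 0, 0]], [[107, 139, 0], [0, 0, 0]]])

```text
clock: 12.35
ee_pos: [598.9, 198.4, 138.9]
orientation: [-0.001, 0.707, 0.708, 0.001]
ft_force: [-0.6, 0.1, 0.4]
gripper_width: 0.37
gripper_force: 12.0
```

Request:
jog_arm(increments=[[[0, 0, 0], [0, 0, 0]], [[0, 0, 6], [0, 0, 0]], [[0, 0, 11], [0, 0, 0]], [[0, 0, 11], [0, 0, 0]], [[0, 0, 11], [0, 0, 0]]])

```text
clock: 12.77
ee_pos: [594.8, 193.0, 128.2]
orientation: [0.0, 0.707, 0.707, -0.001]
ft_force: [1.2, -0.7, -0.0]
gripper_width: 0.367
gripper_force: 12.0
```

Request:
jog_arm(increments=[[[0, 0, 0], [0, 0, 0]], [[0, 0, 0], [0, 0, 0]], [[0, 0, 0], [0, 0, 0]], [[0, 0, 0], [0, 0, 0]], [[0, 0, 0], [0, 0, 0]]], fingers=0)

```text
clock: 13.18
ee_pos: [595.7, 194.3, 128.9]
orientation: [0.0, 0.707, 0.707, 0.0]
ft_force: [0.3, -0.0, 0.3]
gripper_width: 0.703
gripper_force: 0.0
```

Request:
jog_arm(increments=[[[0, 0, -15], [0, 0, -7]], [[0, 0, -30], [0, 0, -14]], [[-34, -18, -30], [0, 0, -21]], [[-68, -36, -30], [0, 0, -28]], [[-102, -54, -30], [0, 0, -35]]])

```text
clock: 13.6
ee_pos: [540.9, 91.9, 158.7]
orientation: [0.0, 0.458, 0.889, 0.0]
ft_force: [0.6, -0.8, 0.3]
gripper_width: 1.001
gripper_force: 0.0
```

```bash
python3 - <<'E'
from h import *
delta([442.5,-96.5,100],63)
t=snapshot("top")["frame"];cv2.imwrite("pics/t3.png",t)
E
```

```text
pos [540.9  91.9 158.7] clock 13.6 shift [ -96.4 -189.5   58.6] turn z -27.6 y axis at 35.4 F [ 0.62 -0.8   0.28] q7 0.04
```

Request:
jog_arm(increments=[[[-20, -36, 0], [0, 0, -7]], [[-40, -72, 0], [0, 0, -14]], [[-58, -110, 0], [0, 0, -21]], [[-76, -148, 0], [0, 0, -28]], [[-94, -186, 0], [0, 0, -28]]])

```text
clock: 14.07
ee_pos: [447.4, -84.0, 158.8]
orientation: [0.0, 0.23, 0.973, 0.0]
ft_force: [0.6, -0.4, 0.8]
gripper_width: 1.0
gripper_force: 0.0
```

Request:
jog_arm(increments=[[[0, 0, 20], [0, 0, 0]], [[0, 0, 40], [0, 0, 0]], [[0, 0, 40], [0, 0, 0]], [[0, 0, 40], [0, 0, 0]], [[0, 0, 40], [0, 0, 0]]])

```text
clock: 14.48
ee_pos: [448.8, -82.3, 119.5]
orientation: [0.0, 0.233, 0.973, 0.0]
ft_force: [1.5, -0.1, -0.3]
gripper_width: 0.997
gripper_force: 0.0
```

```bash
python3 - <<'E'
from h import *
s=sense();delta([442.5,-96,17],63,s)
w=snapshot("wrist")["frame"];t=snapshot("top")["frame"]
cv2.imwrite("pics/w4.png",w)
print(s["ee_pos"],s["orientation"])
c=cv2.imread("pics/t3.png")[150:275,225:445]
c=cv2.resize(c,(640,364),interpolation=cv2.INTER_CUBIC)
cv2.imwrite("pics/w4c.png",np.vstack([w[:230],c]))
E
```

```text
pos [448.8 -82.3 119.5] clock 14.48 shift [ -0.6 -15.2 102.5] turn z 0.1 y axis at 63.1 F [ 1.46 -0.08 -0.29] q7 0.81
[448.75518957 -82.25387315 119.48935522] [3.53232637e-04 2.32670899e-01 9.72555433e-01 2.38573286e-04]
```

View pics/w4c.png

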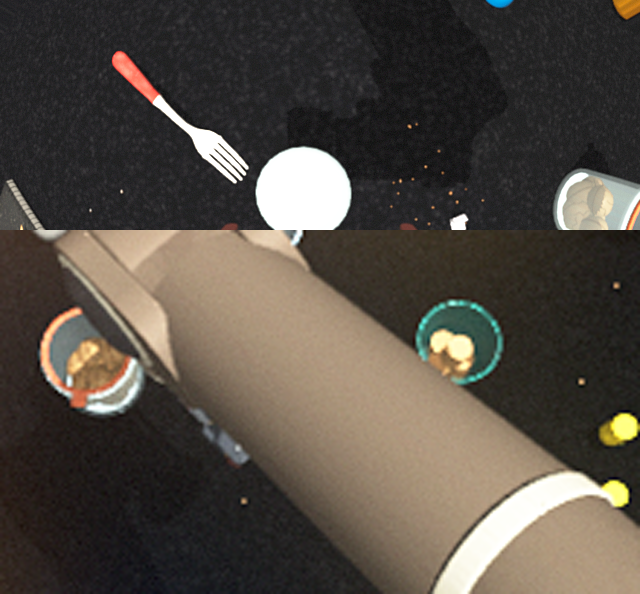

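The wrist view shows the lid disc from (256,190) to (351,190), top edge at 147. I'll fit the ellipse, and check the side view for the jar's contents.

```bash
python3 - <<'E'
from h import *
w=cv2.imread("pics/w4.png")
m=(w.min(2)>150).astype(np.uint8)
cs,_=cv2.findContours(m,cv2.RETR_EXTERNAL,cv2.CHAIN_APPROX_NONE)
c=max([c for c in cs if cv2.pointPolygonTest(c,(303,190),False)>0],key=cv2.contourArea)
e=cv2.fitEllipse(c);print(e,cv2.boundingRect(c))
s={"ee_pos":np.array([448.755,-82.254,119.489]),"orientation":[0,.23267,.97256,0]}
for z in(7,11,14.5):print(z,wrist(*e[0],z,s).round(1))
s=sense();g=wrist(*e[0],11,dict(s,ee_pos=np.array([448.755,-82.254,119.489])));delta([g[0],g[1],17],63,s)
cv2.imwrite("pics/side2.png",cv2.resize(snapshot("side")["frame"][150:300,290:390],None,fx=4,fy=4,interpolation=cv2.INTER_CUBIC))
E
```

```text
((303.03021240234375, 192.9608154296875), (91.71687316894531, 94.26264953613281), 102.19219207763672) (256, 147, 95, 93)
7 [440.7 -92.4   7. ]
11 [439.9 -91.8  11. ]
14.5 [439.3 -91.3  14.5]
pos [449.  -82.3 119.7] clock 14.58 shift [  3.7 -12.6 102.6] turn z 0.1 y axis at 63.1 F [-0.63  0.43  0.03] q7 0.81
```

View pics/side2.png

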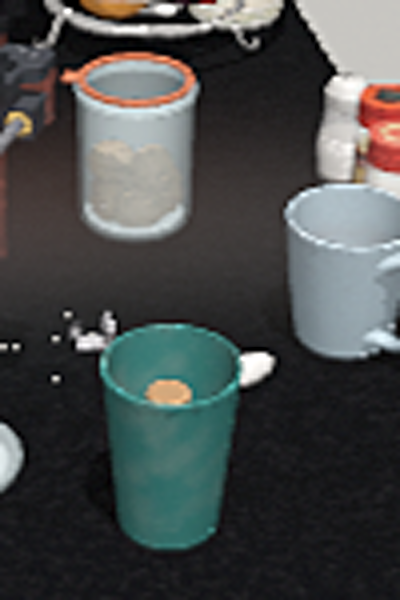

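Side view: the jar's heap is higher with the new walnuts, a cork lies in the tumbler, and both stand upright. The lid estimates average (441.7, −95.5). I'll descend gently to its knob.

Request:
jog_arm(increments=[[[0.5, -8, 10], [0, 0, 0]], [[0.5, -15, 30], [0, 0, 0]], [[0.5, -15, 55], [0, 0, 0]], [[0.5, -15, 70], [0, 0, 0]], [[0.5, -15, 75], [0, 0, 0]]])

```text
clock: 15.05
ee_pos: [439.1, -96.5, 41.4]
orientation: [-0.002, 0.233, 0.972, -0.0]
ft_force: [-0.9, 0.2, -0.6]
gripper_width: 1.002
gripper_force: 0.0
```

Request:
jog_arm(increments=[[[0, 0, 7], [0, 0, 0]], [[0, 0, 14], [0, 0, 0]], [[0, 0, 20], [0, 0, 0]], [[0, 0, 24], [0, 0, 0]], [[0, 0, 27], [0, 0, 0]]])

```text
clock: 15.47
ee_pos: [440.9, -96.4, 16.5]
orientation: [0.0, 0.233, 0.972, -0.0]
ft_force: [0.2, 0.4, -0.0]
gripper_width: 1.0
gripper_force: 0.0
```

Request:
jog_arm(increments=[[[0, 0, 0], [0, 0, 0]], [[0, 0, 0], [0, 0, 0]], [[0, 0, 0], [0, 0, 0]]])

```text
clock: 15.72
ee_pos: [441.0, -96.3, 17.0]
orientation: [0.0, 0.233, 0.972, -0.0]
ft_force: [1.2, 0.4, -0.1]
gripper_width: 1.0
gripper_force: 0.0
```

```bash
python3 - <<'E'
from h import *
delta([441.7,-95.5,17],63)
E
```

```text
pos [441.  -96.3  17. ] clock 15.72 shift [-0.2  1.1 -0. ] turn z 0.0 y axis at 63.0 F [ 1.2   0.4  -0.12] q7 0.66
```

Request:
jog_arm(increments=[[[0, 0, 0], [0, 0, 0]], [[0, 0, 0], [0, 0, 0]], [[0, 0, 0], [0, 0, 0]], [[0, 0, 0], [0, 0, 0]], [[0, 0, 0], [0, 0, 0]]], fingers=255, newtons=30)

```text
clock: 16.13
ee_pos: [440.7, -96.4, 16.7]
orientation: [0.0, 0.233, 0.972, -0.0]
ft_force: [-0.1, -0.0, 0.1]
gripper_width: 0.66
gripper_force: 0.0
```

Request:
jog_arm(increments=[[[0, 0, 0], [0, 0, 0]], [[0, 0, 0], [0, 0, 0]], [[0, 0, 0], [0, 0, 0]], [[0, 0, 0], [0, 0, 0]], [[0, 0, 0], [0, 0, 0]]])

```text
clock: 16.55
ee_pos: [440.8, -96.2, 16.7]
orientation: [0.0, 0.233, 0.972, 0.0]
ft_force: [-0.1, 0.1, 0.2]
gripper_width: 0.328
gripper_force: 30.0
```

Request:
jog_arm(increments=[[[0, 0, 0], [0, 0, 0]], [[0, 0, 0], [0, 0, 0]]])

```text
clock: 16.72
ee_pos: [440.8, -96.2, 16.6]
orientation: [0.0, 0.233, 0.972, 0.0]
ft_force: [-0.2, 0.5, -0.6]
gripper_width: 0.329
gripper_force: 30.0
```

Request:
jog_arm(increments=[[[0, 0, -10], [0, 0, 0]], [[0, 0, -35], [0, 0, 0]], [[0, 0, -70], [0, 0, 0]], [[0, 0, -105], [0, 0, 0]], [[0, 0, -135], [0, 0, 0]]])

```text
clock: 17.13
ee_pos: [440.4, -95.7, 154.0]
orientation: [-0.0, 0.233, 0.973, 0.0]
ft_force: [0.7, -0.1, -1.2]
gripper_width: 0.33
gripper_force: 30.0
```

Request:
jog_arm(increments=[[[0, 0, -15], [0, 0, 0]], [[0, 0, -18], [0, 0, 0]], [[0, 0, -18], [0, 0, 0]], [[0, 0, -18], [0, 0, 0]]])

```text
clock: 17.47
ee_pos: [439.9, -96.6, 168.9]
orientation: [-0.001, 0.234, 0.972, -0.0]
ft_force: [0.3, 0.6, -1.3]
gripper_width: 0.33
gripper_force: 30.0
```

```bash
python3 - <<'E'
from h import *
s=sense();delta([596.5,194,170],63,s);print(s["orientation"],s["qpos"].round(2))
E
```

```text
pos [439.9 -96.6 168.9] clock 17.47 shift [ -7.5 330.   -1.3] turn z -0.0 y axis at 63.0 F [ 0.32  0.61 -1.28] q7 0.93
[-5.33904668e-04  2.33574267e-01  9.72338786e-01 -2.49809211e-04] [ 0.89  0.3  -0.92  2.02  0.29  0.96  0.93]
```

```bash
cat >> h.py <<'E'
def ring(im,x0,x1,y0,y1):
    h=im[y0:y1,x0:x1].astype(int); m=((h[...,2]-h[...,0]>60)&(h[...,2]-h[...,1]>35)).astype(np.uint8)
    n,l,st,_=cv2.connectedComponentsWithStats(m); k=1+np.argmax(st[1:,4]); m=(l==k).astype(np.uint8)
    c=max(cv2.findContours(m,cv2.RETR_EXTERNAL,cv2.CHAIN_APPROX_NONE)[0],key=len)
    e=cv2.fitEllipse(cv2.convexHull(c)); return (e[0][0]+x0,e[0][1]+y0),e[1],st[k]
E
python3 - <<'E'
from h import *
for n in("side0","sideN","top0","t2","t3"):
    im=snapshot("side")["frame"] if n=="sideN" else cv2.imread(f"pics/{n}.png")
    b=(300,345,158,185) if n[0]=="s" else (230,280,168,220)
    r=ring(im,*b);print(n,r,onplane("side" if n[0]=="s" else "top",*r[0],118).round(1))
E
```

```text
side0 ((322.17685317993164, 169.35784816741943), (13.06920051574707, 32.82482147216797), array([  5,   5,  34,  14, 130], dtype=int32)) [597.  199.5 118. ]
sideN ((322.17685317993164, 169.35784816741943), (13.06920051574707, 32.82482147216797), array([  5,   5,  34,  14, 129], dtype=int32)) [597.  199.5 118. ]
top0 ((253.71197319030762, 192.23260688781738), (30.043027877807617, 35.2506103515625), array([  9,   8,  31,  35, 406], dtype=int32)) [598.3 197.7 118. ]
t2 ((253.697172164917, 192.22897338867188), (30.00413703918457, 35.26810836791992), array([  9,   8,  31,  35, 400], dtype=int32)) [598.3 197.7 118. ]
t3 ((253.49626350402832, 192.7417049407959), (30.08195686340332, 33.99876022338867), array([  9,   9,  31,  34, 320], dtype=int32)) [596.9 198.4 118. ]
```

```bash
cat > fit.py <<'E'
from h import *
from scipy.optimize import minimize
def proj(cam,P):
    f,cx,cy,p,q=CAL[cam]; f=200/np.tan(np.radians(f/2)); c=q2R(q).inv().apply(P-np.array(p)); return c[:,:2]/c[:,2:]*f+[cx,cy]
a=np.linspace(0,2*np.pi,90)
def fit(cam,im,g=(596.5,194)):
    h=im.astype(float); red=np.clip(h[...,2]-h[...,0],0,120)/120; K=8
    u0,v0=(proj(cam,np.array([[*g,118]]))[0]-30).astype(int); red=red[v0:v0+60,u0:u0+60]
    def cost(x):
        m=np.zeros((60*K,60*K),np.uint8)
        for r,z,c in[(43,115,255),(43,117.5,255),(43,120,255),(37.5,120,0)]:
            q=proj(cam,np.c_[x[0]+r*np.cos(a),x[1]+r*np.sin(a),a*0+z])-[u0,v0]
            cv2.fillPoly(m,[((q+.5)*K*16).round().astype(np.int32)],c,shift=4)
        m=cv2.resize(m,(60,60),interpolation=cv2.INTER_AREA)/255.
        return -np.corrcoef(m.ravel(),red.ravel())[0,1]
    r=minimize(cost,g,method="Nelder-Mead",options=dict(initial_simplex=[g,(g[0]+6,g[1]),(g[0],g[1]+6)],xatol=.1))
    return r.x.round(1),r.fun.round(3)
for n,c in(("top0","top"),("side0","side"),("t2","top")):print(n,fit(c,cv2.imread(f"pics/{n}.png")))
E
python3 fit.py
```

```text
top0 (array([602.5, 196.3]), np.float64(-0.619))
side0 (array([600.5, 199.4]), np.float64(-0.385))
t2 (array([602.6, 196.3]), np.float64(-0.604))
```

Request:
jog_arm(increments=[[[0, 15, 0], [0, 0, 0]], [[-1, 45, 0], [0, 0, 0]], [[-2, 80, 0], [0, 0, 0]], [[-3, 115, 0], [0, 0, 0]], [[-4, 150, 0], [0, 0, 0]]])

```text
clock: 17.93
ee_pos: [512.0, 36.7, 167.9]
orientation: [-0.001, 0.234, 0.972, -0.0]
ft_force: [1.1, 0.0, -0.6]
gripper_width: 0.327
gripper_force: 30.0
```

Request:
jog_arm(increments=[[[-1, 35, 0], [0, 0, 0]], [[-2, 70, 0], [0, 0, 0]], [[-3, 105, 0], [0, 0, 0]], [[-3, 140, 0], [0, 0, 0]], [[-3, 165, 0], [0, 0, 0]]])

```text
clock: 18.35
ee_pos: [589.6, 184.5, 167.3]
orientation: [-0.002, 0.232, 0.973, -0.0]
ft_force: [0.5, -0.2, -1.6]
gripper_width: 0.33
gripper_force: 30.0
```

Request:
jog_arm(increments=[[[0, 9, 0], [0, 0, 0]], [[0, 13, 0], [0, 0, 0]], [[0, 13, 0], [0, 0, 0]], [[0, 13, 0], [0, 0, 0]], [[0, 13, 0], [0, 0, 0]]])

```text
clock: 18.77
ee_pos: [595.6, 190.8, 169.2]
orientation: [-0.0, 0.234, 0.972, -0.001]
ft_force: [-0.6, -0.5, -1.8]
gripper_width: 0.327
gripper_force: 30.0
```

```bash
python3 - <<'E'
from h import *
s=sense();delta([596.5,194,150],63,s);print(s["orientation"])
for n in("side","top","wrist"):cv2.imwrite(f"pics/h_{n}.png",snapshot(n)["frame"])
E
```

```text
pos [595.6 190.8 169.2] clock 18.77 shift [ 0.6  3.3 19.1] turn z -0.1 y axis at 62.9 F [-0.55 -0.46 -1.83] q7 0.32
[-2.10579784e-04  2.34197730e-01  9.72188634e-01 -7.99651272e-04]
```

```bash
sed -i 's|red=np.clip(h\[...,2\]-h\[...,0\],0,120)/120|red=np.clip((h[...,2]-h[...,1]-35)/40,0,1)|' fit.py; python3 fit.py; python3 - <<'E'
from fit import *
h=cv2.imread("pics/top0.png").astype(int)[172:216,234:278]
rd=h[...,2]-h[...,1]
for r in range(0,44,1):print(172+r,"".join("#" if v>60 else "+" if v>30 else "." for v in rd[r]))
o=cv2.imread("pics/top0.png"); w=cv2.resize(o[165:220,228:283],(400,400),interpolation=cv2.INTER_CUBIC)
z=cv2.resize(cv2.imread("pics/h_side.png")[110:220,270:380],(400,400),interpolation=cv2.INTER_CUBIC)
cv2.imwrite("pics/cmp.png",np.hstack([w,z]))
E
```

```text
top0 (array([602.9, 196.9]), np.float64(-0.66))
side0 (array([600.5, 199.4]), np.float64(-0.466))
t2 (array([603., 197.]), np.float64(-0.654))
top0 (array([602.9, 196.9]), np.float64(-0.66))
side0 (array([600.5, 199.4]), np.float64(-0.466))
t2 (array([603., 197.]), np.float64(-0.654))
172 ............................................
173 ............................................
174 ............................................
175 ............................................
176 ................+########+..................
177 ..............+##+++++#+++##+...............
178 ............+###++########+++#+.............
179 ...........##++##+.......+###+++............
180 .........+##+##............+##+++...........
181 .........#++#+...............####+..........
182 ........#++#..................+#+...........
183 .......##+#....................+#.+.........
184 .......#+#......................#+#+........
185 ......#++#......................+#+.........
186 ......#.#........................#+.........
187 .....+#+#........................+#.........
188 .....#++...........+++++++
[... 641 characters left out ...]
++............
202 .........#####..+++..+....+++++.............
203 ..........++##.+#++......++++#..............
204 ............+++##++##..+++#++...............
205 .............++##+##++##....................
206 ...............+#+#+++++....................
207 ...............+++++#.......................
208 ...............##+++#.......................
209 ...............##++.#.......................
210 ...............###++#.......................
211 ............................................
212 ............................................
213 ............................................
214 ............................................
215 ............................................
```

View pics/cmp.png

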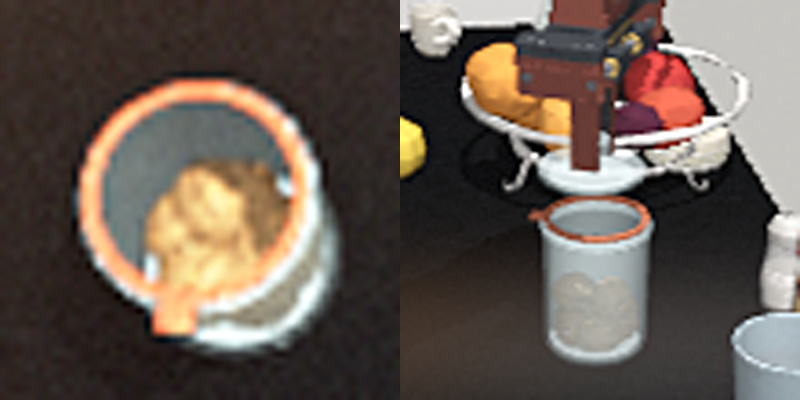

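Left: the ring's circle spans x 80–308 and y 80–305, so its centre is near pixel (254.2,191); my first reading included the glass lip. Right: the lid hangs level over the jar, with its flange spanning x 538–647 and the ring 542–654.

```bash
python3 - <<'E'
from fit import *
print(onplane("top",254.2,191.1,119).round(1),onplane("side",324.3,170.3,119).round(1))
# side-view lid: pixel of flange centre from mask
u,v=(192.5+.5)*.275-.5+270,(173+.5)*.275-.5+110
print("lid side",u,v,"pred",proj("side",np.array([[595.6,190.8,162.]])), "on plane",onplane("side",u,v,162).round(1))
for g in[(596.5,194),(600,197)]:
    q=proj("side",np.c_[g[0]+43*np.cos(a),g[1]+43*np.sin(a),a*0+120]);p=proj("top",np.c_[g[0]+43*np.cos(a),g[1]+43*np.sin(a),a*0+120])
    print(g,"side",q.min(0),q.max(0),"top",p.min(0),p.max(0))
h=cv2.imread("pics/side0.png").astype(int)[158:182,300:348];rd=h[...,2]-h[...,1]
for r in range(24):print(158+r,"".join("#" if x>60 else "+" if x>30 else "." for x in rd[r]))
E
```

```text
top0 (array([602.9, 196.9]), np.float64(-0.66))
side0 (array([600.5, 199.4]), np.float64(-0.466))
t2 (array([603., 197.]), np.float64(-0.654))
[601.  195.9 119. ] [601.8 190.1 119. ]
lid side 322.575 157.2125 pred [[322.29706373 156.86916742]] on plane [596.  188.3 162. ]
(596.5, 194) side [307.75920873 163.46276931] [336.88336392 176.00658216] top [239.31296908 177.41899263] [270.68486632 207.91227108]
(600, 197) side [308.80664344 162.98860211] [337.85886514 175.46995026] top [238.11344504 176.34899824] [269.46366234 206.80005661]
158 ................................................
159 ................................................
160 ................................................
161 ................................................
162 ................................................
163 ..................++########+...................
164 ..............+##################...............
165 ............+#####+.........++#####+............
166 ...........###+..................####...........
167 ......++.+##+......................###..........
168 ......######........................##+.........
169 .....######+........................+##.........
170 .....++#+##+........................###.........
171 ..........##........................##..........
172 ...........##+.....................##+..........
173 ............###+................+###+...........
174 .............+#####+........++####+.............
175 ................################+...............
176 ....................+######+....................
177 ................................................
178 ................................................
179 ................................................
180 ................................................
181 ................................................
```

Request:
jog_arm(increments=[[[-1, 3, 5], [0, 0, 0]], [[-3, 8, 12], [0, 0, 0]], [[-3, 8, 20], [0, 0, 0]], [[-3, 8, 25], [0, 0, 0]], [[-3, 8, 25], [0, 0, 0]]])

```text
clock: 19.33
ee_pos: [601.2, 198.2, 142.6]
orientation: [-0.001, 0.233, 0.972, -0.001]
ft_force: [-0.8, 0.2, -1.3]
gripper_width: 0.329
gripper_force: 30.0
```

Request:
jog_arm(increments=[[[0, 0, 0], [0, 0, 0]], [[0, 0, 0], [0, 0, 0]], [[0, 0, 0], [0, 0, 0]], [[0, 0, 0], [0, 0, 0]]])

```text
clock: 19.67
ee_pos: [602.3, 198.6, 145.0]
orientation: [0.0, 0.233, 0.972, 0.0]
ft_force: [-0.0, -1.4, -1.7]
gripper_width: 0.329
gripper_force: 30.0
```

```bash
python3 - <<'E'
from h import *
s=sense();delta([601.5,196.5,129.6],63,s);print(s["orientation"])
im=snapshot("side")["frame"];cv2.imwrite("pics/h2.png",im)
h=im.astype(int)[140:182,300:348];rd=h[...,2]-h[...,1];g=h.min(2)
for r in range(42):print(140+r,"".join("#" if x>45 else "o" if y>185 else "." for x,y in zip(rd[r],g[r])))
E
```

```text
pos [602.3 198.6 145. ] clock 19.67 shift [-0.3 -2.3 15.4] turn z 0.0 y axis at 63.0 F [-0.01 -1.43 -1.73] q7 0.3
[2.53348632e-04 2.33407558e-01 9.72378954e-01 1.35220325e-04]
140 #####....##.....#..........#....#######.########
141 #####...##....#......##....#...#################
142 ######.............#.##...##....########.#######
143 .#######...##.......#.##..##....################
144 oo.#############....#..#..##...##########.######
145 oooo...############.......##....#########.####oo
146 .ooooooo..#########.............#####....ooooooo
147 .....oooooooooo..##...............oooooooooooooo
148 ..........oooooooo.#...........oooooooooooo....#
149 ...............ooo.............o.........######o
150 ..........####.#####....................####.ooo
151 ...........#########.....#.....ooo......oooooooo
152 ......oo.....#######...........ooo........oooo..
153 ......oo.......#####.....#.o....o..........oo...
154 ........................##..o..............o...o
155 .........ooooo...........#..o..............oooo.
156 ...........oooo.oo..#....#............ooooo.....
157 ...............oooo
[... 601 characters left out ...]
#..........
169 .....######...........ooooo..........##.........
170 ..........#..........................##.........
171 ...........#........................##..........
172 ...........##......................##...........
173 ............##...................###............
174 ...........o..###............######..o..........
175 ............ooo.#################.ooo...........
176 .............ooooo..#######...ooooo.............
177 ................ooooooooooooooooo...............
178 ................oooooooooooooooo................
179 ....................oooooooo....................
180 ................................................
181 ................................................
```

Lid and ring are both centred on column 324. Lowering in small steps while watching the force.

Request:
jog_arm(increments=[[[0, -1, 2], [0, 0, 0]], [[0, -2, 4], [0, 0, 0]], [[0, -2, 6], [0, 0, 0]], [[0, -2, 8], [0, 0, 0]], [[0, -2, 9], [0, 0, 0]]])

```text
clock: 20.13
ee_pos: [601.1, 196.6, 135.2]
orientation: [-0.0, 0.233, 0.972, -0.0]
ft_force: [0.6, -0.1, -2.2]
gripper_width: 0.328
gripper_force: 30.0
```

Request:
jog_arm(increments=[[[0, 0, 1], [0, 0, 0]], [[0, 0, 2], [0, 0, 0]], [[0, 0, 3], [0, 0, 0]], [[0, 0, 3], [0, 0, 0]], [[0, 0, 3], [0, 0, 0]]])

```text
clock: 20.55
ee_pos: [601.2, 196.8, 132.6]
orientation: [-0.0, 0.233, 0.972, -0.0]
ft_force: [-0.6, 0.1, -1.6]
gripper_width: 0.328
gripper_force: 30.0
```

```bash
python3 - <<'E'
from h import *
delta([601.5,196.5,129.6],63); print(sense()["wrist_torque"])
E
```

```text
pos [601.2 196.8 132.6] clock 20.55 shift [-0.4 -0.1  3. ] turn z 0.0 y axis at 63.0 F [-0.59  0.08 -1.63] q7 0.3
[ 0.06037588 -0.13510924  0.02994009]
```

Plug is 4 mm into the mouth with no contact. Continuing.

Request:
jog_arm(increments=[[[0, 0, 1], [0, 0, 0]], [[0, 0, 2], [0, 0, 0]], [[0, 0, 3], [0, 0, 0]], [[0, 0, 3], [0, 0, 0]], [[0, 0, 3], [0, 0, 0]]])

```text
clock: 20.97
ee_pos: [601.2, 196.7, 129.6]
orientation: [-0.0, 0.233, 0.972, -0.0]
ft_force: [-0.0, -0.4, -1.0]
gripper_width: 0.33
gripper_force: 30.0
```

Request:
jog_arm(increments=[[[0, 0, 0.5], [0, 0, 0]], [[0, 0, 1], [0, 0, 0]], [[0, 0, 1], [0, 0, 0]], [[0, 0, 1], [0, 0, 0]]])

```text
clock: 21.3
ee_pos: [601.3, 196.8, 128.9]
orientation: [0.0, 0.233, 0.972, -0.0]
ft_force: [0.1, -0.7, 1.9]
gripper_width: 0.329
gripper_force: 30.0
```

Request:
jog_arm(increments=[[[0, 0, 0.5], [0, 0, 0]], [[0, 0, 1], [0, 0, 0]], [[0, 0, 1.5], [0, 0, 0]], [[0, 0, 1.5], [0, 0, 0]], [[0, 0, 1.5], [0, 0, 0]]])

```text
clock: 21.72
ee_pos: [601.3, 196.8, 127.7]
orientation: [0.0, 0.233, 0.972, -0.0]
ft_force: [-2.1, -1.6, 6.1]
gripper_width: 0.331
gripper_force: 30.0
```

Request:
jog_arm(increments=[[[0, 0, 0], [0, 0, 0]], [[0, 0, 0], [0, 0, 0]]])

```text
clock: 21.88
ee_pos: [601.3, 196.8, 127.7]
orientation: [0.0, 0.233, 0.972, -0.0]
ft_force: [-2.3, -2.1, 6.0]
gripper_width: 0.327
gripper_force: 30.0
```

Request:
jog_arm(increments=[[[0, 0, 0], [0, 0, 0]], [[0, 0, 0], [0, 0, 0]]])

```text
clock: 22.05
ee_pos: [601.3, 196.8, 127.7]
orientation: [0.0, 0.233, 0.972, -0.0]
ft_force: [-1.7, -0.5, 6.6]
gripper_width: 0.327
gripper_force: 30.0
```

Request:
jog_arm(increments=[[[0, 0, 0.3], [0, 0, 0]], [[0, 0, 0.6], [0, 0, 0]], [[0, 0, 0.6], [0, 0, 0]], [[0, 0, 0.6], [0, 0, 0]]])

```text
clock: 22.38
ee_pos: [601.4, 196.8, 127.3]
orientation: [0.0, 0.233, 0.972, -0.0]
ft_force: [-2.2, -2.4, 8.7]
gripper_width: 0.328
gripper_force: 30.0
```

```bash
python3 - <<'E'
from h import *
F=[]
for n in["side"]*7+["top"]*2:
    im=snapshot(n)["frame"];F.append(sense()["ft_force"])
    cv2.imwrite(f"pics/fin_{n}.png",im)
    if len(F)==1:side=im
print(np.round(F,1),np.mean(F,0)); s=sense();print(s["ee_pos"],s["clock"],s["wrist_torque"])
h=side.astype(int)[140:182,300:348];rd=h[...,2]-h[...,1];g=h.min(2)
for r in range(14,42):print(140+r,"".join("#" if x>45 else "o" if y>185 else "." for x,y in zip(rd[r],g[r])))
E
```

```text
[[-2.9 -1.6  7.7]
 [-1.5 -1.7  7.2]
 [-2.4 -2.5  8. ]
 [-1.9 -1.5  7.8]
 [-2.  -1.4  8. ]
 [-1.9 -1.4  7.7]
 [-2.9 -1.5  7.4]
 [-2.6 -1.5  8.1]
 [-2.4 -1.   7.9]] [-2.26796806 -1.56702847  7.75406215]
[601.33967482 196.82113928 127.36149523] 22.8333 [-0.38396844  0.4585548   0.03169072]
154 ...........................................o...o
155 .........ooooo.....#....#..................oooo.
156 ...........oooooo..#....#.........o...ooooo.....
157 ...............ooo.#...........oooooooo.........
158 ...................#....#.......................
159 ...................#.......o....................
160 ...................#....##.o....................
161 ...................#....##.o....................
162 ...................#....##......................
163 ...............o.o.#.....#.....o................
164 .............o...o.##....#........o.............
165 ............oooooo.###.###.ooooooo..............
166 ...........oooooooo##...##.oooooooooo...........
167 ...........oooooooo##...##.ooooooooooo..........
168 .......##.oooooooo.#######.ooooooooooo..........
169 ......###..ooooooooooo....oooooooooooo..........
170 .....#####.oooooooooooooooooooooooooo...........
171 .............ooooooooooooooooooooooo............
172 ..............ooooooooooooooooooooo..#..........
173 ............#...oooooooooooooooo...##...........
174 .............##....oooooooooo....###oo..........
175 ............o.####..........#####..oo...........
176 .............ooo.##############.ooo.............
177 ................oooooo....ooooooo...............
178 ................oooooooooooooooo................
179 ....................oooooooo....................
180 ................................................
181 ................................................
```

The lid sits centred and level on the ring, and the push holds steady at about 9.5 N. Handing in while holding.

```bash
python3 -c "
from plant import *
print(finish_job()); s=sense(); print(s['clock'],s['ft_force'])"
```

```text
the job is handed in; nothing more can be done
None
the job is handed in; nothing more can be done
```

I handed the job in at about 23 s, with no verdict shown: both walnuts are in the jar, the cork is in the tumbler, and the arm is still holding the lid on the jar's rubber ring with a steady push of about 9.5 N.

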